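# Fit a phone's battery pack behind its spring latch

### The job

The phone clamped in the repair holder has its back off and its battery bay empty: pick up the battery pack lying beside it, tuck its contact end under the two tabs and push it back against the spring contacts while the other end is still raised, then press that end down until the spring latch snaps over it and keeps it down. The phone does not always sit at the same spot and height in the holder, so feel your way gently; anything over 40 N between pack and phone would damage it. Leave the loose back cover, the tape roll and the screw box where they lie.

Things in the scene. Friction and masses are not known exactly. Their poses are not given: they have to be found in the camera images.
- holder: Level aluminium repair holder, a plate 170 x 100 x 8 mm that cannot move, with a phone (142 x 70 mm, screen down, back off) clamped along it. Origin: centre of its underside, on the bench; z up; x runs along the phone from its bay's latch end to its contact end. Jaws at x = -59 to -41 and 42 to 60 mm reach z = 25 and y = +-62. The phone itself may sit up to 6 mm either way along x from the nominal place, and 0 to 6 mm high.
- bay_middle (a point): Nominal place, in the holder's axes, of the point under the middle of the fitted pack, on the bay floor: x = -7, y = 0, z = 14 mm in the holder's frame. True place: up to 6 mm off along x, 0 to 6 mm higher, y exact. Side walls at y = +-23.5, 8 mm high near the bay's ends; from 22 mm behind to 19 mm ahead of this point they are cut down to the floor, out to y = +-35: room for fingers.
- bay_contact_end (a point): Nominal place of the foot of the bay's contact-end wall: x = 25.8, y = 0, z = 14 mm in the holder's frame; it shares the phone's unknown shift. The wall is 9 mm high. Two tabs (9 to 17.5 mm either side of the middle) jut 4 mm from it over the bay, undersides 7 mm over the floor. From this wall to the latch-end wall is 63.8 mm: 1.8 mm of play for the pack.
- bay_latch_end (a point): Nominal place of the foot of the bay's latch-end wall: x = -38, y = 0, z = 14 mm in the holder's frame; it shares the phone's unknown shift. Its lips, either side of the latch (9 to 35 mm from the middle), stand 13.5 mm over the bay floor; behind them the phone is 9.5 mm over it. The latch stands out of the middle 16 mm.
- pack_center (a point): Middle of the battery pack, 5 mm over its underside. Black block, white label up, 62 long (x) x 44 wide (y) x 10 mm high, 50 to 85 g; grasped across its width. Full height from x = -25.5 to 26 mm; both ends have a low step 5 mm high: the contact end (+x) 5 mm long, 34 mm wide, with three brass contacts; the latch end (-x) 5.5 mm long, 44 mm wide.
- pack_contact_end (a point): Middle of the contact end's face on the pack (x = +31 mm, 2.5 mm over its underside). Fitted: 1.8 mm short of the bay's contact-end wall, 2.5 to 5 mm over the bay floor.
- pack_latch_end (a point): Middle of the latch end's face on the pack (x = -31 mm, 2.5 mm over its underside). Fitted: touching the bay's latch-end wall, 4 to 5 mm over the bay floor.
- contacts (a joint): Three brass spring contacts in the contact-end wall, moving as one, 3.5 mm over the bay floor. 0 m: at rest, standing 5 mm out of the wall; 0.005 m: pushed level with the wall, which is then a hard stop. 1.5 N starts them, 5 N pushes them fully in. About 0.003 with the pack fitted.
- latch (a joint): Steel spring wedge in the latch-end wall. 0 m: at rest, 3 mm out of the wall; its upward slope runs from 7.5 to 11.4 mm over the bay floor, its underside is 7 mm over it, just above the fitted pack's low step. It grows as the wedge is pushed into the wall (3 mm clears the pack) and springs back by itself. About 8 to 12 N down on the pack's top near its latch end drives the pack past it until it clicks.
- lifter (a joint): Sprung steel plate in the bay floor, 11 x 28 mm, its middle 6.5 mm from the latch-end wall, that takes up the pack's play under latch and tabs. 0 m: at rest, 3.2 mm above the floor; 0.0032 m: pressed level with it (19 N). The pack's own weight moves it by under 0.2 mm; with the pack latched it stays pressed by about 0.001 m.
- back_cover: Bystander: the phone's removed dark back cover, 66 x 136 x 5 mm, flat on the bench. Origin under its middle.
- tape: Bystander: small roll of tape, 52 mm across, 10 mm high. Origin under its middle.
- bits_box: Bystander: open grey compartment box for screws, 70 x 126 x 25 mm. Origin under its middle.
Things that resemble listed ones, but are neither listed nor needed, are in the scene too. What is shaped like the part that bears pack_center but red is not meant. Of the things that look like the holder, the larger one is meant.

How it is judged:
By the outcome, as a careful person would: the job done as asked, in the order asked, and still so for the second after the job is handed in, with the robot touching nothing.
It also fails if it takes over 54 s, if anything falls off the work surface, if the arm or the gripper's body presses on something with over 40 N, if the wrist force passes 120 N, or if a joint passes its speed limit or range.

### The arm

A 7-joint arm with a two-finger parallel gripper is mounted at the origin on a cart in front of the work surface, level with it; the furniture and walls round the work are solid. World frame = base frame: x ahead of the robot, y to its left, z up, the work surface at z = 0. Lengths are in mm, angles in rad, forces in N, time in s.
With the tool pointing down it reaches from about 350 to 900 mm from the base axis. Payload 7.2 kg.
Tool frame: the origin (TCP) lies at the very end of the fingers, on their centre line; the grasp point (between the pads) lies 19 mm behind it; z points along the fingers, y is the line along which they close (so a half turn about z gives the same grasp; the last joint's range is limited). The gripper opens to 88 mm and grips with 3 to 60 N. Pads are 20 mm wide; open, the fingers measure 115 mm over their backs; the gripper's body (75 mm by 178 mm) begins 61 mm behind the grasp point.
Start: joints at [1.156, 0.411, -0.013, 1.596, 0.006, 1.134, -0.082], TCP at [212.42, -587.799, 197.753] pointing down, gripper open.
Joint ranges: [-2.95, 2.95], [-0.29, 1.99], [-1.47, 1.44], [0.14, 2.54], [-1.03, 4.17], [0.13, 1.85], [-2.86, 2.86]. Speed limits (rad/s): [2.39, 2.39, 3.01, 3.01, 3.14, 3.14, 3.14].

### API

Orientations are given as [roll, pitch, yaw] about the fixed x, y, z axes, in that order (R = Rz(yaw) Ry(pitch) Rx(roll)).
In Python, from station import arm gives the robot as it stands.
- The arm moves only by the tool arm_command, never from a script. Its argument "steps" is a list of rows, each a list of 5 numbers: the closure, from 0 (fully open) to 1 (shut), then the shift along the tool's x, y, z in cm, then the turn about the tool's z in degrees. In form: [[claw, x, y, z, roll], ...]. A call has 1 to 10 rows; each row is the pose to reach, as a shift and turn from the pose commanded when the call began, along the tool's axes at that moment; what a row does not reach only later rows make up. A row lasts 1/8 s, in which the tool goes at most 62.5 mm and 10.7 degrees, less where a joint would pass 70% of its speed; a pose out of reach is approached as far as the arm can. A call with a gripper value outside its range is refused whole. The fingers move at their own pace and stop on an object; "force" is the grip in N (left out, the last holds). Time passes only in rows, so rows that repeat a pose let the fingers close. It gives the time, the measured TCP pose, the force, the opening and the grip force at its end, in the units of the state.
- arm.read_state(): the state, without advancing time (a new reading comes with each control period).
- arm.snapshot(name): name is "scene" or "top" or "wrist"; returns a dict with "color" (480x640x3 uint8, blue, green, red), "depth" (480x640 float32, mm along the optical axis (not along the pixel's ray), 0 where there is no reading), "mtx" (3x3 intrinsics, pixels), "dist_coeffs" ([k1, k2, p1, p2, k3] as OpenCV has them; the pictures are not rectified), "rvec" (rotation vector, rad) and "tvec" (3), from world to camera coordinates, as OpenCV has them; the wrist camera has in their place "mount" (4x4, takes a point from camera to tool coordinates, whose origin is the TCP and whose axes are the flange's). Camera axes: x right, y down, z forward; pixel columns grow to the right and rows downward; lengths in mm; the calibration is good to about 2 mm. A picture is of the moment at which its call begins: read the wrist's pose just before it.
- arm.close_job(): hands the job in; it is judged then, once.
The state is a dict: "t": time; "q": joint angles; "joint_velocities": joint speeds; "joint_torque": joint torques, N m; "tcp_pos": TCP position; "ee_rot": TCP orientation; "contact_force": force on the tool from outside, world axes, zero at the start; "wrist_torque": the same for the moment, N m; "finger_gap": finger opening in mm; "finger_force": force on a finger pad.
Only numpy, scipy, OpenCV 4.12 (cv2) and the standard library are available. Lean on these libraries where they do the work, as an engineer would, in place of code of your own. Each camera call takes 0.05 s, during which the arm holds its last target. There are 200 camera calls.

## Working session

There is one attempt and no reset: what is moved stays moved. The work goes in short steps, Python scripts to look and compute and a tool call to move; the robot and the scene stay as the last step left them, time stands still between calls to the robot, and variables do not carry over. Pictures are saved under pics/ and viewed, at most 10 in all, crops included, and the job is handed in when it is done.

Besides the shell and the picture viewer there is one more tool, called after "Emit:" as name(argument=value, ...) on one line, values as JSON. arm_command: Moves the arm, as the interface text tells. Its arguments: {"type":"object","properties":{"steps":{"type":"array","items":{"type":"array","items":{"type":"number"}}},"force":{"type":"number"}},"required":["steps"]}

```bash
ls; mkdir -p pics; python3 - <<'E'
from station import arm
import cv2,numpy as np
s=arm.read_state();print({k:np.round(v,3).tolist() for k,v in s.items()})
for n in("scene","top"):
    d=arm.snapshot(n);cv2.imwrite(f"pics/{n}0.png",d["color"]);np.savez(f"{n}0.npz",**d);R=cv2.Rodrigues(d["rvec"])[0];print(n,(-R.T@np.array(d["tvec"]).reshape(3)).round())
E
```

```text
pics
{'t': 0.0, 'q': [1.156, 0.412, -0.013, 1.597, 0.006, 1.134, -0.082], 'joint_velocities': [0.0, -0.0, -0.001, 0.0, 0.0, -0.0, -0.001], 'joint_torque': [0.0, -58.796, 0.642, -29.108, -0.054, 0.018, 0.0], 'tcp_pos': [212.223, -587.283, 196.897], 'ee_rot': [-3.14, 0.0, 0.347], 'contact_force': [-0.544, 0.03, 0.664], 'wrist_torque': [0.03, -0.005, -0.008], 'finger_force': 0.0, 'finger_gap': 87.897}
scene [   75. -1060.   536.]
top [ 287. -275. 1004.]
```

View pics/top0.png

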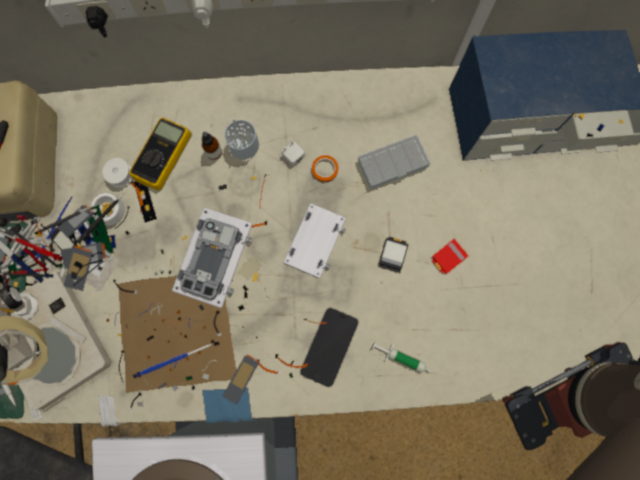

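View pics/scene0.png

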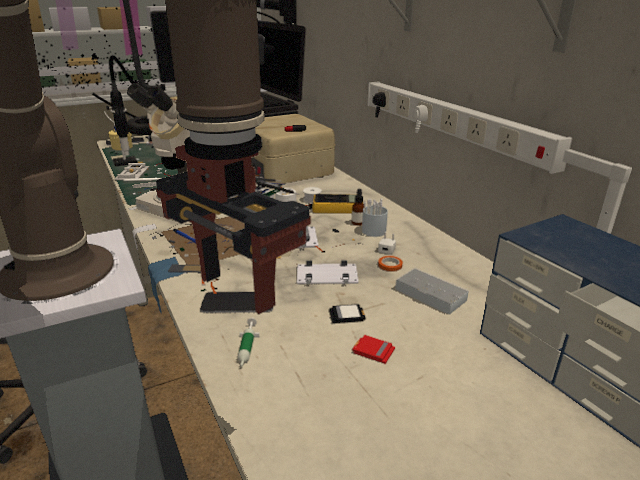

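Candidates in the top view:
- **Pack:** black block with white label at (394,254). The red block at (450,256) is excluded, and the brown piece (241,378) and white cube (292,153) don't match.
- **Holder:** the larger one with the phone at (213,257). The smaller empty plate at (315,240) is excluded.

I'll check both choices in a close crop.

```bash
cat > h.py <<'E'
import numpy as np,cv2
from station import arm
def load(n): return dict(np.load(n+".npz"))
def ray(d,uv,z):
    uv=np.array(uv,float).reshape(-1,1,2);p=cv2.undistortPoints(uv,d["mtx"],d["dist_coeffs"]).reshape(-1,2)
    if "rvec" in d: R=cv2.Rodrigues(d["rvec"])[0].T;o=-R@np.array(d["tvec"]).reshape(3)
    else: R=d["Rc"];o=d["oc"]
    v=np.c_[p,np.ones(len(p))]@R.T
    return o+v*((z-o[2])/v[:,2])[:,None]
def wrist(name):
    from scipy.spatial.transform import Rotation as Ro
    s=arm.read_state();d=arm.snapshot("wrist")
    R=Ro.from_euler("xyz",s["ee_rot"]).as_matrix();M=np.array(d["mount"])
    d["Rc"]=R@M[:3,:3];d["oc"]=R@M[:3,3]+np.array(s["tcp_pos"])
    cv2.imwrite(f"pics/{name}.png",d["color"]);np.savez(name+".npz",**d);return d,s
E
python3 - <<'E'
from h import *
d=load("top0");c=d["color"]
a=cv2.resize(c[200:312,165:261],None,fx=4,fy=4,interpolation=3);b=cv2.resize(c[226:282,370:418],None,fx=8,fy=8,interpolation=3)
cv2.imwrite("pics/crop0.png",np.hstack([a,b]))
print(ray(d,[[394,254]],10),ray(d,[[213,257]],8))
dep=d["depth"];print(dep[254,394],dep[270,394])
# pack mask: dark or white label within the crop
g=cv2.cvtColor(c,6)[226:282,370:418];m=(g<90).astype(np.uint8)
cs=cv2.findContours(m,0,2)[0];k=max(cs,key=cv2.contourArea);r=cv2.minAreaRect(k+np.array([370,226]));print(r)
B=cv2.boxPoints(r);P=ray(d,B,7);print(P.round(1),np.linalg.norm(np.diff(P,axis=0),axis=1),P.mean(0))
# holder plate: white-ish
h=cv2.cvtColor(c,40)
m=((h[...,1]<25)&(h[...,2]>190)).astype(np.uint8);M=np.zeros_like(m);M[195:320,165:265]=1;m&=M
cs=[k for k in cv2.findContours(m,0,2)[0] if cv2.contourArea(k)>15];r=cv2.minAreaRect(np.vstack(cs));print(r)
B=cv2.boxPoints(r);P=ray(d,B,8);print(P.round(1),np.linalg.norm(np.diff(P,axis=0),axis=1),P.mean(0))
E
```

```text
[[ 460.75903453 -420.41364254   10.        ]] [[475.72886273 -81.49141063   8.        ]]
1009.2286 1010.14435
((388.73321533203125, 265.3032531738281), (23.482585906982422, 10.602213859558105), 28.810794830322266)
[[ 443.9 -385.3    7. ]
 [ 460.9 -396.3    7. ]
 [ 437.1 -433.     7. ]
 [ 420.3 -421.9    7. ]] [20.22677874 43.79681338 20.17219801] [ 440.54326559 -409.10700195    7.        ]
((235.2870635986328, 247.39498901367188), (69.35213470458984, 28.935617446899414), 84.64418029785156)
[[ 558.1  -91.8    8. ]
 [ 560.  -147.2    8. ]
 [ 427.  -155.2    8. ]
 [ 425.  -101.3    8. ]] [ 55.44995596 133.287079    53.91580563] [ 492.53562586 -123.89033624    8.        ]
```

View pics/crop0.png

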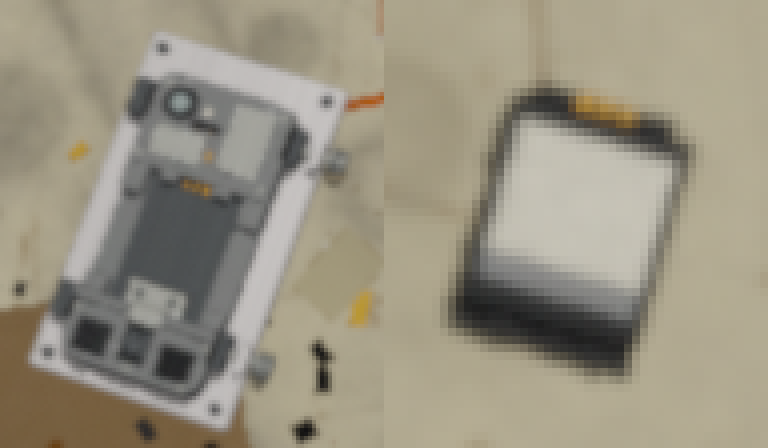

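The crop confirms the choices. The pack's brass contact end points up-right in the image, and the phone bay has its brass contacts at the top and latch at the bottom. I'll fly over the pack with the tool aligned to it.

Emit:
arm_command(steps=[[0,6,-1.5,0,9],[0,12,-3,0,18],[0,18,-4.5,0,27],[0,24,-6,0,36],[0,29,-7.2,0,38],[0,29,-7.2,0,38],[0,29,-7.2,0,38]], force=10)

```text
t: 0.98
tcp_pos: [459.8, -421.9, 197.3]
ee_rot: [3.141, 0.001, -0.316]
contact_force: [0.2, -0.8, -0.2]
finger_gap: 87.6
finger_force: 0.0
```

```bash
python3 - <<'E'
from h import *
d,s=wrist("w1");print(s["tcp_pos"],s["ee_rot"],d["oc"],np.array(d["mount"]).round(2).tolist(),d["depth"][240,320])
E
```

```text
[ 459.83897096 -421.88081526  197.27235501] [ 3.14112816e+00  1.28647099e-03 -3.16193984e-01] [ 526.32733877 -441.87241773  385.89292873] [[0.0, -0.97, -0.25, 69.17], [1.0, 0.0, -0.0, -1.59], [0.0, -0.25, 0.97, -188.71], [0.0, 0.0, 0.0, 1.0]] 397.15146
```

View pics/w1.png

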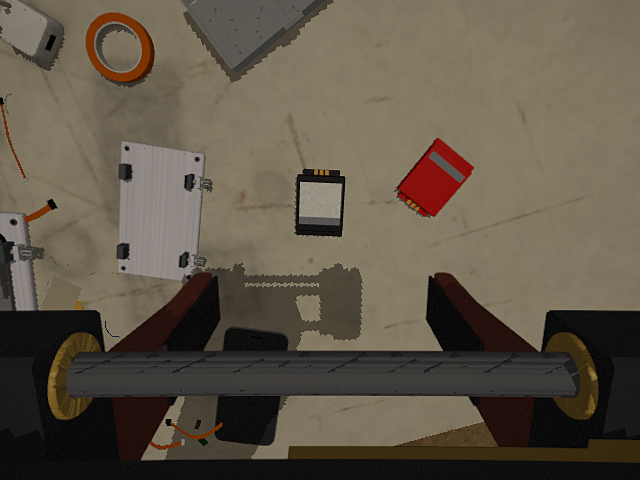

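The wrist view shows the pack at (320,203), contact end up at (321,173) and latch end at (320,234), square to the tool. The red one is at (436,178).

```bash
python3 - <<'E'
from h import *
d=load("w1");c=d["color"];g=cv2.cvtColor(c,6)
m=np.zeros(g.shape,np.uint8);m[160:250,285:355]=(g[160:250,285:355]<75)
cs=cv2.findContours(m,0,2)[0];k=max(cs,key=cv2.contourArea);k=cv2.convexHull(k).reshape(-1,2)
r=cv2.minAreaRect(k);print(r)
x,y,w,h=cv2.boundingRect(k);print(x,y,w,h)
P=ray(d,[[x,y+h/2],[x+w,y+h/2],[x+w/2,y],[x+w/2,y+h]],5);print(P.round(1),np.linalg.norm(P[0]-P[1]),np.linalg.norm(P[2]-P[3]))
P=ray(d,cv2.boxPoints(r),6);print(P.round(1),P.mean(0))
for p in[(320,200),(310,222),(270,200)]:print(d["depth"][p[1],p[0]])
# label outline
m=np.zeros(g.shape,np.uint8);m[165:250,290:350]=(g[165:250,290:350]>120);cs=cv2.findContours(m,0,2)[0];k=max(cs,key=cv2.contourArea);r=cv2.minAreaRect(k);print(r);P=ray(d,cv2.boxPoints(r),10);print(P.round(1),P.mean(0))
E
```

```text
((318.9854431152344, 202.45114135742188), (49.522621154785156, 67.90016174316406), 1.8476102352142334)
294 168 51 70
[[ 472.6 -396.1    5. ]
 [ 457.8 -441.5    5. ]
 [ 496.  -428.9    5. ]
 [ 433.  -408.2    5. ]] 47.778035577582024 66.29545004781527
[[ 443.3 -385.1    6. ]
 [ 503.2 -408.     6. ]
 [ 487.7 -450.6    6. ]
 [ 427.2 -429.5    6. ]] [ 465.34634711 -418.30377324    6.        ]
379.02197
382.27948
387.46753
((319.8433837890625, 199.60186767578125), (41.17848587036133, 34.48915481567383), 2.4895527362823486)
[[ 460.5 -396.7   10. ]
 [ 490.4 -408.4   10. ]
 [ 477.1 -443.6   10. ]
 [ 447.  -432.6   10. ]] [ 468.74451301 -420.30673476   10.        ]
```

Emit:
arm_command(steps=[[0,-0.4,-0.5,4,2],[0,-0.4,-0.5,9,2],[0,-0.4,-0.5,14,2],[0,-0.4,-0.5,17.5,2],[0,-0.4,-0.5,19.3,2],[0,-0.4,-0.5,19.3,2]])

```text
t: 1.78
tcp_pos: [457.1, -416.1, 4.1]
ee_rot: [-3.141, 0.002, -0.353]
contact_force: [-0.4, -0.3, 0.2]
finger_gap: 88.0
finger_force: 0.0
```

Emit:
arm_command(steps=[[1,0,0,0,0],[1,0,0,0,0],[1,0,0,0,0],[1,0,0,0,0],[1,0,0,0,0],[1,0,0,0,0]], force=15)

```text
t: 2.52
tcp_pos: [458.4, -415.5, 4.8]
ee_rot: [3.142, 0.0, -0.351]
contact_force: [0.3, -0.2, 0.0]
finger_gap: 31.0
finger_force: 0.0
```

Opening 31 mm is less than the pack's 44 mm width, so I need to look.

```bash
python3 - <<'E'
from h import *
d,s=wrist("w2");print(s["tcp_pos"],s["finger_gap"],s["finger_force"],d["oc"])
E
```

```text
[ 458.42307174 -415.47300225    4.7501263 ] 31.039511575946594 0.0 [ 523.88480269 -437.72405217  193.45470583]
```

View pics/w2.png

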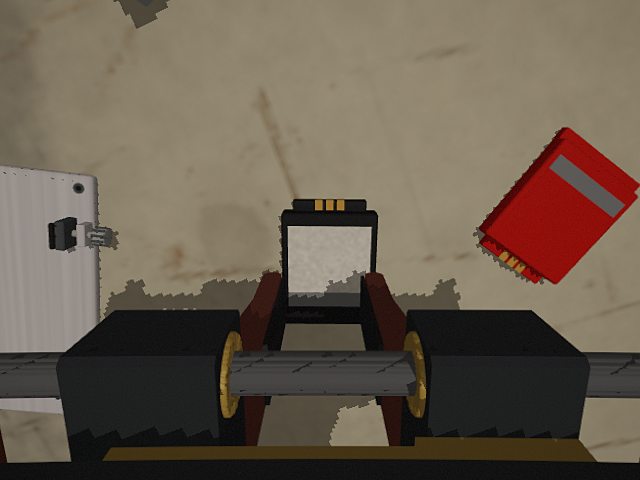

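```bash
python3 - <<'E'
from h import *
from scipy.spatial.transform import Rotation as Ro
d=load("w2")
s=arm.read_state();print({k:np.round(v,3).tolist() for k,v in s.items()})
R=Ro.from_euler("xyz",s["ee_rot"]).as_matrix()
P=np.array([[0,0,0],[10,22,0],[10,-22,0],[-10,22,0],[-10,-22,0],[10,15.5,0],[10,-15.5,0]],float)@R.T+s["tcp_pos"]
Rc=d["Rc"].T;uv=cv2.projectPoints(P,cv2.Rodrigues(Rc)[0],-Rc@d["oc"],d["mtx"],d["dist_coeffs"])[0];print(uv.reshape(-1,2).round())
w=ray(d,[[282,240],[378,240],[330,200],[330,322],[330,210]],10);w[2:4]=ray(d,[[330,200],[330,322]],5);print(w.round(1),np.linalg.norm(w[0]-w[1]),np.linalg.norm(w[2]-w[3]))
print([float(d["depth"][y,x]) for x,y in[(330,250),(330,300),(330,318),(330,340),(275,285),(375,285)]])
E
```

```text
{'t': 2.575, 'q': [0.647, 0.616, 0.015, 1.776, -0.013, 0.75, -1.253], 'joint_velocities': [0.0, 0.003, 0.0, 0.002, -0.001, -0.001, -0.001], 'joint_torque': [-0.007, -64.798, 1.455, -21.994, -0.015, -0.063, -0.0], 'tcp_pos': [458.436, -415.501, 4.719], 'ee_rot': [3.142, 0.0, -0.351], 'contact_force': [-0.523, -0.553, 0.017], 'wrist_torque': [0.055, -0.02, -0.05], 'finger_force': 0.0, 'finger_gap': 27.281}
[[326. 278.]
 [372. 259.]
 [280. 259.]
 [371. 297.]
 [281. 297.]
 [359. 259.]
 [294. 259.]]
[[ 484.8 -403.3   10. ]
 [ 469.6 -445.    10. ]
 [ 494.  -430.3    5. ]
 [ 436.1 -409.4    5. ]
 [ 490.5 -428.9   10. ]] 44.30933428595382 61.49772175463186
[189.07688903808594, 195.41650390625, 202.18612670898438, 210.40283203125, 157.3739013671875, 157.39988708496094]
```

Emit:
arm_command(steps=[[1,0,0,0,0],[1,0,0,0,0],[1,0,0,0,0]])

```text
t: 2.95
tcp_pos: [458.4, -415.5, 4.7]
ee_rot: [-3.142, 0.0, -0.351]
contact_force: [0.2, 0.4, 0.3]
finger_gap: 0.7
finger_force: 0.0
```

```bash
python3 - <<'E'
from h import *
d,s=wrist("w3");print(s["tcp_pos"],s["finger_gap"],s["finger_force"])
cv2.imwrite("pics/w3c.png",cv2.resize(d["color"][180:400,220:440],None,fx=2.5,fy=2.5))
E
```

```text
[ 458.43132734 -415.49278537    4.7307473 ] 0.7286144659362692 0.0
```

View pics/w3c.png

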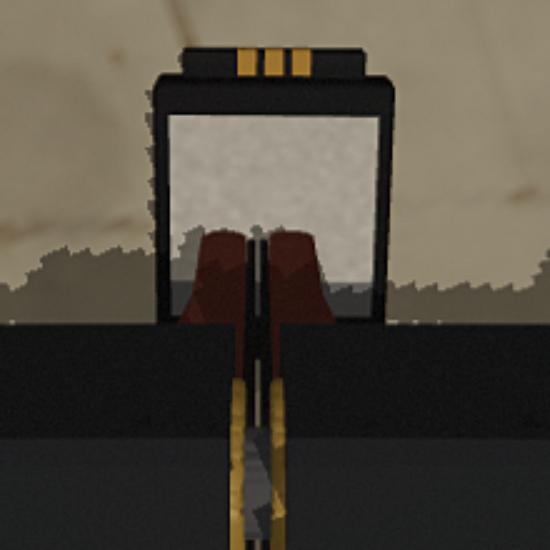

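```bash
python3 - <<'E'
from h import *
d=load("w3");D=d["depth"]
def world(u,v):
    z=D[v,u];p=cv2.undistortPoints(np.array([[[u,v]]],float),d["mtx"],d["dist_coeffs"]).reshape(2)
    return (d["Rc"]@np.array([p[0]*z,p[1]*z,z])+d["oc"]).round(1)
for u,v in[(308,276),(310,282),(335,276),(308,290),(322,255),(300,265),(322,240),(322,205),(250,240),(420,240),(250,200)]:print(u,v,D[v,u],world(u,v))
E
```

```text
308 276 166.3529 [ 472.8 -412.6   36.2]
310 282 158.26 [ 472.9 -413.8   44.5]
335 276 166.67844 [ 468.9 -422.9   35.9]
308 290 150.56815 [ 473.  -413.3   52.4]
322 255 189.2682 [ 472.3 -418.4   12.2]
300 265 190.4543 [ 471.3 -407.2   12.2]
322 240 187.72147 [ 479.  -420.9   11.9]
322 205 188.12218 [ 493.5 -426.2    7.6]
250 240 197.31587 [ 488.6 -387.6    2.7]
420 240 199.44916 [ 459.9 -464.4    0.6]
250 200 193.39685 [ 506.4 -394.9    1.8]
```

```bash
python3 - <<'E'
from h import *
from scipy.spatial.transform import Rotation as Ro
d=load("scene0")
R=Ro.from_euler("xyz",[-3.14,0,.347]).as_matrix()
for z in(0,-20,-30,-40):
    P=np.array([[0,50,z],[0,-50,z]],float)@R.T+[212.2,-587.3,196.9]
    print(z,cv2.projectPoints(P,d["rvec"],d["tvec"],d["mtx"],d["dist_coeffs"])[0].reshape(-1,2).round())
e=arm.snapshot("scene");s=arm.read_state();np.savez("scene1.npz",**e)
R=Ro.from_euler("xyz",s["ee_rot"]).as_matrix()
for z in(0,-20,-30,-40):
    P=np.array([[0,0,z],[0,10,z],[0,-10,z]],float)@R.T+s["tcp_pos"]
    print(z,cv2.projectPoints(P,e["rvec"],e["tvec"],e["mtx"],e["dist_coeffs"])[0].reshape(-1,2).round())
c=e["color"][230:350,270:430];cv2.imwrite("pics/s1c.png",cv2.resize(c,None,fx=5,fy=5,interpolation=3))
E
```

```text
0 [[266. 328.]
 [211. 294.]]
-20 [[265. 313.]
 [210. 280.]]
-30 [[264. 305.]
 [209. 273.]]
-40 [[264. 298.]
 [208. 266.]]
0 [[342. 313.]
 [343. 316.]
 [341. 309.]]
-20 [[343. 304.]
 [343. 307.]
 [342. 300.]]
-30 [[343. 299.]
 [344. 302.]
 [342. 296.]]
-40 [[343. 294.]
 [344. 297.]
 [342. 291.]]
```

View pics/s1c.png

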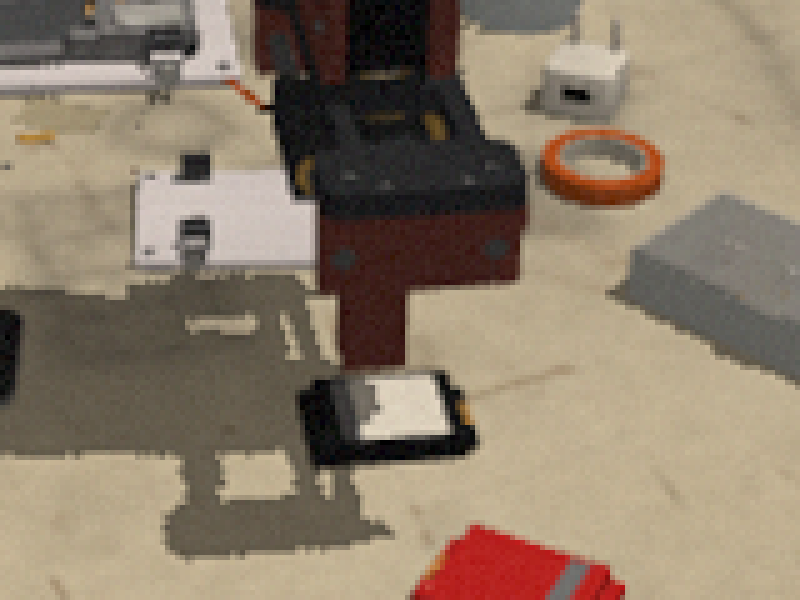

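The fingers closed in the air above the pack. Their true tips sit about 20 mm higher than the reported TCP, in both views. I'll find the offset by touching the pack top gently with the closed fingers.

Emit:
arm_command(steps=[[1,0,0,0.5,0],[1,0,0,0.9,0],[1,0,0,1.0,0],[1,0,0,1.1,0],[1,0,0,1.1,0]])

```text
t: 3.68
tcp_pos: [458.5, -415.5, -6.3]
ee_rot: [3.142, -0.0, -0.351]
contact_force: [-0.3, 0.1, -0.6]
finger_gap: 0.6
finger_force: 0.0
```

Emit:
arm_command(steps=[[1,0,0,0.1,0],[1,0,0,0.2,0],[1,0,0,0.2,0]])

```text
t: 4.05
tcp_pos: [458.4, -415.5, -8.3]
ee_rot: [3.142, 0.0, -0.351]
contact_force: [0.4, -0.1, 0.4]
finger_gap: 0.6
finger_force: 0.0
```

Emit:
arm_command(steps=[[1,0,0,0.1,0],[1,0,0,0.2,0],[1,0,0,0.2,0]])

```text
t: 4.42
tcp_pos: [458.4, -415.5, -10.4]
ee_rot: [-3.142, 0.0, -0.351]
contact_force: [0.4, -0.2, 0.2]
finger_gap: 0.6
finger_force: 0.0
```

Emit:
arm_command(steps=[[1,0,0,0.1,0],[1,0,0,0.2,0],[1,0,0,0.2,0]])

```text
t: 4.8
tcp_pos: [458.3, -415.5, -12.4]
ee_rot: [3.142, 0.0, -0.351]
contact_force: [-0.3, -0.2, 0.0]
finger_gap: 0.5
finger_force: 0.0
```

Emit:
arm_command(steps=[[1,0,0,0.1,0],[1,0,0,0.2,0],[1,0,0,0.2,0]])

```text
t: 5.18
tcp_pos: [458.4, -415.5, -14.3]
ee_rot: [3.142, 0.0, -0.351]
contact_force: [-0.4, -0.0, 0.1]
finger_gap: 0.4
finger_force: 0.0
```

Emit:
arm_command(steps=[[1,0,0,0.1,0],[1,0,0,0.2,0],[1,0,0,0.2,0]])

```text
t: 5.55
tcp_pos: [458.5, -415.6, -14.5]
ee_rot: [3.142, -0.0, -0.351]
contact_force: [-3.7, 3.2, 14.4]
finger_gap: 0.4
finger_force: 7.9
```

Emit:
arm_command(steps=[[1,0,0,0.1,0],[1,0,0,0.2,0],[1,0,0,0.2,0]])

```text
t: 5.92
tcp_pos: [458.6, -415.6, -14.7]
ee_rot: [3.142, -0.001, -0.352]
contact_force: [-8.8, 7.6, 32.3]
finger_gap: 0.6
finger_force: 16.2
```

```bash
python3 - <<'E'
from h import *
d=arm.snapshot("scene");np.savez("scene2.npz",**d);a=d["color"][230:350,300:400]
w,s=wrist("w4");print(s["tcp_pos"],s["contact_force"])
b=w["color"][180:400,220:440]
cv2.imwrite("pics/c2.png",np.hstack([cv2.resize(a,(400,480),interpolation=3),cv2.resize(b,(400,480)) ]))
E
```

```text
[ 458.5731363  -415.5721953   -14.67294206] [-9.50589684  8.77351695 32.41705104]
```

View pics/c2.png

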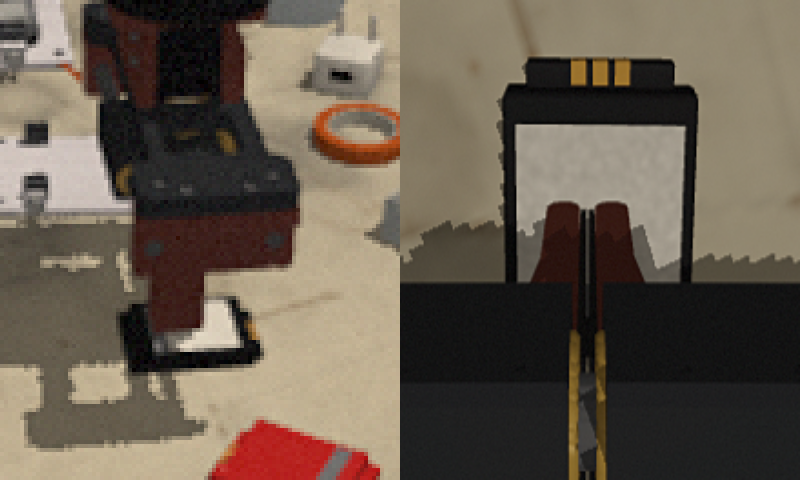

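Contact came at reported z = -14.4 with the pack top at 10, so the true tip is at reported z + 24.4. Now open, lower astride the pack and grip.

Emit:
arm_command(steps=[[1,0,0,-1,0],[0.3,0,0,-1.5,0],[0.3,0,0,-1.5,0],[0.3,0,0,-1.5,0],[0.3,0,0,-1.5,0],[0.3,0,0,-1.5,0],[0.3,0,0,-1.5,0],[0.3,0,0,-1.5,0],[0.3,0,0,-0.5,0],[0.3,0,0,-0.5,0]])

```text
t: 7.28
tcp_pos: [457.8, -414.9, -14.4]
ee_rot: [-3.141, 0.002, -0.351]
contact_force: [-0.8, 0.1, 1.0]
finger_gap: 61.8
finger_force: 0.0
```

Emit:
arm_command(steps=[[0.3,0,0,0.4,0],[0.3,0,0,0.8,0],[0.3,0,0,0.8,0],[1,0,0,0.8,0],[1,0,0,0.8,0],[1,0,0,0.8,0],[1,0,0,0.8,0],[1,0,0,0.8,0]], force=15)

```text
t: 8.28
tcp_pos: [458.5, -415.7, -21.1]
ee_rot: [3.141, -0.0, -0.351]
contact_force: [-0.7, -0.6, 2.1]
finger_gap: 43.3
finger_force: 15.0
```

Emit:
arm_command(steps=[[1,0,0,-4,0],[1,0,0,-9,0],[1,0,0,-14,0],[1,-2,-4,-15,0],[1,-5,-9,-15,0],[1,-7.5,-14,-15,0],[1,-10,-19,-15,0],[1,-12.5,-24,-15,0],[1,-15,-29,-15,0],[1,-17,-32,-15,0]])

```text
t: 9.52
tcp_pos: [408.5, -54.0, 128.9]
ee_rot: [-3.141, -0.0, -0.349]
contact_force: [0.6, 0.5, 0.1]
finger_gap: 44.0
finger_force: 15.0
```

Emit:
arm_command(steps=[[1,0,0,0,0],[1,0,0,0,0],[1,0,0,0,0]])

```text
t: 9.9
tcp_pos: [409.1, -57.6, 128.7]
ee_rot: [3.141, -0.0, -0.353]
contact_force: [-0.3, 0.1, 0.1]
finger_gap: 43.6
finger_force: 15.0
```

```bash
python3 - <<'E'
from h import *
d,s=wrist("w5");print(s["tcp_pos"],s["ee_rot"],s["finger_gap"],s["finger_force"],s["contact_force"])
cv2.imwrite("pics/w5.png",d["color"])
E
```

```text
[409.11209864 -57.64900078 128.71648234] [ 3.14137905e+00 -8.01291269e-05 -3.53226726e-01] 43.59298758866262 14.998066127300262 [-0.29898045  0.0665944   0.10514473]
```

View pics/w5.png

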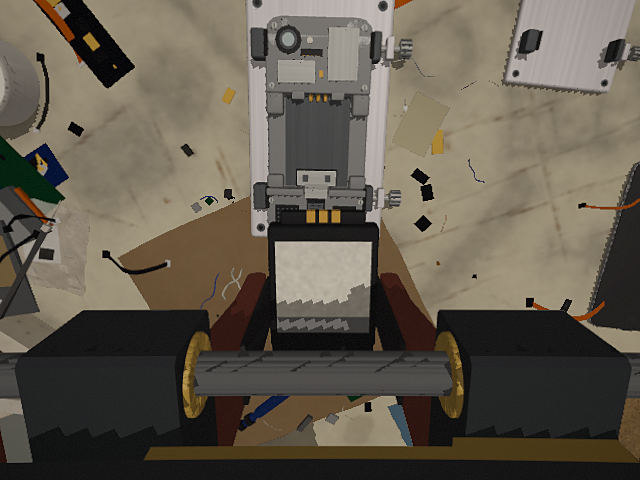

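The view is clear. The pack is held level. The bay contacts are at (318,97), the lifter plate at (316,180), the latch and lips at v≈190–205, and plate edges at u≈250 and 388. Next I measure plate yaw, lateral position, phone height and bay ends.

```bash
cat >> h.py <<'E'
def world(d,u,v,r=1):
    z=np.median(d["depth"][v-r:v+r+1,u-r:u+r+1]);p=cv2.undistortPoints(np.array([[[u,v]]],float),d["mtx"],d["dist_coeffs"]).reshape(2)
    return d["Rc"]@np.array([p[0]*z,p[1]*z,z])+d["oc"]
E
python3 - <<'E'
from h import *
d=load("w5");c=d["color"];h=cv2.cvtColor(c,40);g=cv2.cvtColor(c,6).astype(int)
# plate edges: white-lilac vs bench, per row
L=[];Rr=[]
for v in(80,100,120,140,160,170):
    row=g[v,225:300];dl=np.diff(row);L.append((225+np.argmax(dl)+1,v))
    row=g[v,370:410];dr=np.diff(row);Rr.append((370+np.argmin(dr)+1,v))
print(L,Rr)
A=ray(d,L,8);B=ray(d,Rr,8)
for P in(A,B):
    q=np.polyfit(P[:,0],P[:,1],1);print("yaw",np.degrees(np.arctan(q[0])),P[:,:2].mean(0))
print("width",[np.linalg.norm(a-b).round(1) for a,b in zip(A,B)])
for n,u,v in[("bench",230,160),("bench",420,150),("plate",257,150),("plate",380,150),("floor",318,125),("floor",318,150),("floor",300,150),("lift",318,181),("railL",277,120),("railR",362,140),("pcb",300,72),("lip",290,199),("lip",345,199)]:
    print(n,(u,v),world(d,u,v).round(1))
col=g[60:215,300];print("col300",[(60+i,int(x)) for i,x in enumerate(col)][::1])
E
```

```text
[(np.int64(278), 80), (np.int64(284), 100), (np.int64(269), 120), (np.int64(250), 140), (np.int64(269), 160), (np.int64(297), 170)] [(np.int64(387), 80), (np.int64(404), 100), (np.int64(386), 120), (np.int64(385), 140), (np.int64(384), 160), (np.int64(383), 170)]
yaw -15.735074518068922 [488.19995924 -47.68006985]
yaw -24.475044690993705 [ 459.66014078 -125.03162364]
width [np.float64(76.8), np.float64(85.6), np.float64(84.5), np.float64(98.7), np.float64(85.1), np.float64(64.1)]
bench (230, 160) [479.1  -7.1   2.1]
bench (420, 150) [ 437.  -143.     5.2]
plate (257, 150) [478.8 -30.3  10.1]
plate (380, 150) [ 447.7 -114.7   10.1]
floor (318, 125) [479.8 -78.3  16.1]
floor (318, 150) [463.6 -72.3  16.4]
floor (300, 150) [468.1 -60.2  16.3]
lift (318, 181) [443.3 -64.8  19.5]
railL (277, 120) [492.9 -52.4  16.1]
railR (362, 140) [ 459.3 -104.2   16. ]
pcb (300, 72) [515.1 -78.9  26.3]
lip (290, 199) [438.9 -41.9  26.2]
lip (345, 199) [425.2 -78.8  25.8]
col300 [(60, 161), (61, 160), (62, 73), (63, 152), (64, 155), (65, 151), (66, 156), (67, 158), (68, 158), (69, 156), (70, 156), (71, 
[... 908 characters left out ...]
54, 73), (155, 71), (156, 72), (157, 70), (158, 71), (159, 73), (160, 70), (161, 69), (162, 70), (163, 72), (164, 71), (165, 71), (166, 69), (167, 74), (168, 51), (169, 17), (170, 91), (171, 157), (172, 153), (173, 149), (174, 149), (175, 149), (176, 149), (177, 143), (178, 142), (179, 145), (180, 145), (181, 144), (182, 145), (183, 148), (184, 157), (185, 74), (186, 86), (187, 64), (188, 56), (189, 104), (190, 114), (191, 110), (192, 107), (193, 107), (194, 108), (195, 73), (196, 104), (197, 108), (198, 107), (199, 107), (200, 106), (201, 106), (202, 106), (203, 106), (204, 106), (205, 107), (206, 109), (207, 110), (208, 117), (209, 72), (210, 12), (211, 9), (212, 31), (213, 32), (214, 32)]
```

```bash
python3 - <<'E'
from h import *
d=load("w5");g=cv2.GaussianBlur(cv2.cvtColor(d["color"],6),(3,3),0).astype(float)
def edge(row,a,b,sgn):
    q=sgn*np.diff(row[a:b]);q=np.clip(q,0,None);i=np.argmax(q);w=q[max(0,i-2):i+3];return a+.5+max(0,i-2)+(w*np.arange(len(w))).sum()/w.sum()
V=range(70,181,5);
L=[(edge(g[v],242,258,1),v) for v in V if not 140<v<0];R=[(edge(g[v],378,392,-1),v) for v in V]
print([round(x[0],1) for x in L],[round(x[0],1) for x in R])
def fit(P):
    v=P[:,1];q=np.polyfit(P[:,0],v,1);r=v-np.polyval(q,P[:,0]);k=abs(r-np.median(r))<1;q=np.polyfit(P[k,0],v[k],1);return np.degrees(np.arctan(q[0])),np.polyval(q,465),k.sum()
print(fit(ray(d,L,8)),fit(ray(d,R,8)))
T=np.array([409.1,-57.6]);yaw=-.353;X=np.array([np.cos(yaw),np.sin(yaw)]);Y=np.array([X[1],-X[0]])
def tool(uv,z): p=ray(d,uv,z)[:,:2]-T;return np.c_[p@X,p@Y].round(1).tolist()
print("tab edge",tool([[300,98.5],[335,98.5]],23),"brass",tool([[318,97]],17.5))
print("lifter far/near",tool([[318,169.5],[318,184.8]],17.2))
print("lip front",tool([[290,188.5],[290,195]],27.5))
print("bay sides z14",tool([[286,140],[349,140]],14))
print("lifter sides",tool([[295.5,177],[337,177]],17.2))
print("pack step front top, body",tool([[320,209]],155),tool([[269,230],[379,230],[320,222]],160))
for u in(316,):print([(v,int(g[v,u])) for v in range(85,108)])
print([(u,int(g[178,u])) for u in range(290,345)][::1]);print([(u,int(g[115,u])) for u in range(270,300)],[(u,int(g[115,u])) for u in range(340,370)])
E
python3 - <<'E'
import cv2
c=cv2.imread("pics/w5.png")[75:240,240:395];cv2.imwrite("pics/w5c.png",cv2.resize(c,None,fx=3.6,fy=3.6,interpolation=3))
E
```

```text
[np.float64(248.6), np.float64(248.8), np.float64(249.1), np.float64(249.2), np.float64(249.3), np.float64(249.4), np.float64(249.5), np.float64(249.6), np.float64(249.7), np.float64(249.8), np.float64(249.9), np.float64(250.0), np.float64(250.2), np.float64(250.3), np.float64(250.4), np.float64(250.4), np.float64(250.6), np.float64(250.6), np.float64(250.9), np.float64(250.9), np.float64(251.3), np.float64(251.4), np.float64(251.5)] [np.float64(387.8), np.float64(387.7), np.float64(387.0), np.float64(386.7), np.float64(386.9), np.float64(386.3), np.float64(385.6), np.float64(385.5), np.float64(385.3), np.float64(384.6), np.float64(384.4), np.float64(384.4), np.float64(383.9), np.float64(383.6), np.float64(383.4), np.float64(383.2), np.float64(382.7), np.float64(382.4), np.float64(382.2), np.float64(382.1), np.float64(381.5), np.float64(381.3), np.float64(381.0)]
(np.float64(-21.48602407019109), np.float64(-19.572781648792954), np.int64(23)) (np.float64(-21.63501023134896), np.float64(-124.02930755774558), np.int64(23))
tab edge [[90.6, -17.1], [90.6, 6.7]] brass [[92.0, -4.9]]
lifte
[... 1100 characters left out ...]
(342, 68), (343, 68), (344, 69)]
[(270, 58), (271, 62), (272, 62), (273, 60), (274, 58), (275, 58), (276, 58), (277, 59), (278, 60), (279, 60), (280, 65), (281, 75), (282, 87), (283, 103), (284, 109), (285, 92), (286, 74), (287, 69), (288, 71), (289, 71), (290, 71), (291, 72), (292, 74), (293, 74), (294, 73), (295, 72), (296, 71), (297, 70), (298, 70), (299, 71)] [(340, 76), (341, 76), (342, 75), (343, 73), (344, 72), (345, 73), (346, 73), (347, 73), (348, 71), (349, 82), (350, 102), (351, 96), (352, 72), (353, 65), (354, 70), (355, 73), (356, 73), (357, 74), (358, 74), (359, 75), (360, 73), (361, 71), (362, 72), (363, 74), (364, 75), (365, 77), (366, 80), (367, 102), (368, 142), (369, 172)]
```

View pics/w5c.png

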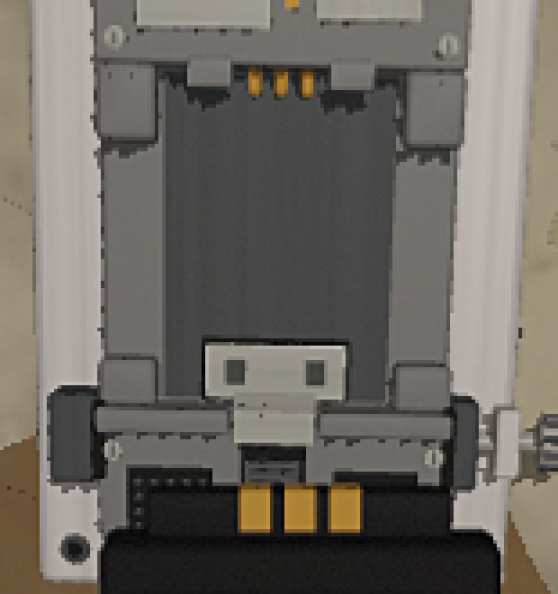

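This view shows:
- **Bay:** tabs' front edges at v≈98.5, contact wall v≈91, lifter v 170–185, and lips from v≈188.
- **Pack:** contacts at (323,213).
- **Height and yaw:** phone height is about nominal (floor ≈14 after removing the 2 mm depth bias seen on the plate). The holder is turned 1.35° further than the tool.

Next is a hover over the bay, with the latch end about 5 mm over the lips.

Emit:
arm_command(steps=[[1,2.5,-0.2,2,0.7],[1,4.88,-0.43,4.5,1.35],[1,4.88,-0.43,7,1.35],[1,4.88,-0.43,9,1.35],[1,4.88,-0.43,10,1.35],[1,4.88,-0.43,10,1.35],[1,4.88,-0.43,10,1.35]], force=10)

```text
t: 10.82
tcp_pos: [456.8, -69.5, 29.4]
ee_rot: [-3.141, -0.001, -0.375]
contact_force: [0.9, -0.2, -0.5]
finger_gap: 43.7
finger_force: 10.0
```

```bash
python3 - <<'E'
from h import *
d,s=wrist("w6");print(s["tcp_pos"],s["ee_rot"],s["finger_gap"],s["contact_force"])
c=d["color"];hs=cv2.cvtColor(c,40).astype(int)
m=((hs[...,0]>8)&(hs[...,0]<30)&(hs[...,1]>110)&(hs[...,2]>90)).astype(np.uint8);m[:, :260]=0;m[:,390:]=0;m[330:]=0
n,l,st,ce=cv2.connectedComponentsWithStats(m)
for i in range(1,n):
    if st[i,4]>8:print(st[i],ce[i].round(1))
g=cv2.cvtColor(c,6).astype(int)
for v in(120,140,160,180):print(v,g[v,230:420].tolist())
E
```

```text
[456.75838648 -69.54784358  29.35971661] [-3.14137631e+00 -9.93630643e-04 -3.75235866e-01] 43.68763897060293 [ 0.891347   -0.2160406  -0.48475688]
[326 154   6   9  46] [328.9 158.1]
[312 185   6   9  40] [314.2 188.9]
[323 185   5   9  37] [324.9 188.9]
[333 185   5   9  40] [335. 189.]
[306 209   9  14 120] [310.1 215.7]
[319 209   9  14 123] [322.9 215.5]
[331 209  10  14 117] [335.1 215.8]
120 [65, 68, 66, 67, 69, 68, 68, 65, 68, 66, 67, 68, 68, 70, 69, 35, 18, 25, 26, 26, 20, 37, 116, 106, 105, 105, 105, 105, 103, 113, 152, 149, 152, 162, 39, 25, 28, 30, 30, 29, 52, 69, 68, 64, 58, 78, 119, 137, 143, 145, 143, 143, 146, 141, 144, 126, 62, 63, 68, 71, 74, 51, 33, 35, 34, 35, 32, 18, 91, 110, 110, 107, 107, 108, 107, 109, 107, 108, 107, 107, 109, 107, 109, 108, 108, 108, 108, 108, 107, 107, 107, 108, 109, 107, 108, 108, 109, 109, 109, 108, 108, 108, 108, 109, 109, 110, 110, 110, 91, 140, 148, 147, 146, 145, 144, 144, 144, 145, 146, 148, 150, 149, 150, 148, 148, 146, 145, 146, 147, 150, 150, 149, 149, 147, 147, 147, 146, 147, 147, 147, 146, 143, 145, 147, 149, 147, 148, 145, 145, 1
[... 2318 characters left out ...]
, 103, 102, 104, 103, 104, 104, 104, 104, 102, 103, 103, 103, 103, 103, 103, 104, 103, 104, 103, 104, 104, 103, 101, 105, 102, 104, 102, 103, 102, 103, 103, 104, 103, 103, 102, 103, 103, 102, 103, 104, 103, 103, 103, 102, 103, 103, 103, 103, 103, 104, 104, 104, 103, 104, 102, 104, 103, 104, 103, 104, 103, 103, 103, 103, 103, 103, 103, 104, 105, 104, 104, 104, 104, 104, 103, 103, 102, 104, 102, 104, 104, 103, 104, 103, 103, 102, 104, 102, 103, 103, 103, 103, 103, 103, 104, 102, 104, 102, 103, 104, 103, 103, 103, 104, 103, 105, 108, 61, 44, 99, 104, 103, 101, 97, 100, 100, 102, 104, 105, 93, 94, 171, 179, 177, 177, 179, 181, 180, 177, 175, 171, 172, 174, 178, 181, 181, 178, 177, 177, 177, 171]
```

```bash
python3 - <<'E'
from h import *
d=load("w6");print(d["mtx"].round(1).tolist(),np.array(d["mount"]).round(4).tolist())
T=np.array([456.76,-69.55]);yaw=-.3752;X=np.array([np.cos(yaw),np.sin(yaw)]);Y=np.array([X[1],-X[0]])
def tool(uv,z): p=ray(d,uv,z)[:,:2]-T;return np.c_[p@X,p@Y].round(2).tolist()
print("bay brass",tool([[314.2,188.9],[324.9,188.9],[335,189]],17.5))
print("pack brass",tool([[310.1,215.7],[322.9,215.5],[335.1,215.8],[323,209],[323,223]],55.5))
g=cv2.cvtColor(d["color"],6).astype(int)
for u in(300,346,325,310):print(u,list(zip(range(176,232),g[176:232,u].tolist())))
E
```

```text
[[410.9, 0.0, 322.6], [0.0, 410.9, 237.6], [0.0, 0.0, 1.0]] [[0.0001, -0.9683, -0.2498, 69.0739], [1.0, 0.0002, -0.0005, -1.6578], [0.0005, -0.2498, 0.9683, -188.7063], [0.0, 0.0, 0.0, 1.0]]
bay brass [[41.93, -5.89], [41.93, -0.66], [41.88, 4.28]]
pack brass [[36.21, -6.79], [36.3, -1.63], [36.17, 3.29], [38.95, -1.59], [33.2, -1.59]]
300 [(176, 103), (177, 103), (178, 104), (179, 104), (180, 103), (181, 104), (182, 94), (183, 107), (184, 108), (185, 107), (186, 106), (187, 106), (188, 103), (189, 104), (190, 102), (191, 105), (192, 97), (193, 39), (194, 29), (195, 66), (196, 70), (197, 66), (198, 66), (199, 65), (200, 65), (201, 66), (202, 67), (203, 65), (204, 67), (205, 64), (206, 64), (207, 68), (208, 71), (209, 46), (210, 8), (211, 15), (212, 23), (213, 30), (214, 28), (215, 26), (216, 32), (217, 28), (218, 28), (219, 23), (220, 24), (221, 28), (222, 26), (223, 21), (224, 12), (225, 17), (226, 17), (227, 17), (228, 24), (229, 26), (230, 27), (231, 24)]
346 [(176, 105), (177, 103), (178, 103), (179, 105), (180, 104), (181, 105), (182, 91), (183, 109), (184, 112), (185, 111), (18
[... 1090 characters left out ...]
6, 14), (227, 22), (228, 26), (229, 29), (230, 29), (231, 27)]
310 [(176, 103), (177, 103), (178, 103), (179, 102), (180, 104), (181, 104), (182, 108), (183, 92), (184, 40), (185, 28), (186, 67), (187, 67), (188, 66), (189, 65), (190, 65), (191, 67), (192, 67), (193, 65), (194, 66), (195, 65), (196, 66), (197, 66), (198, 64), (199, 66), (200, 67), (201, 66), (202, 65), (203, 66), (204, 66), (205, 66), (206, 67), (207, 65), (208, 62), (209, 77), (210, 57), (211, 119), (212, 132), (213, 130), (214, 129), (215, 128), (216, 130), (217, 129), (218, 129), (219, 130), (220, 131), (221, 136), (222, 92), (223, 29), (224, 7), (225, 12), (226, 15), (227, 15), (228, 24), (229, 28), (230, 28), (231, 27)]
```

Emit:
arm_command(steps=[[1,0,0.11,0.7,0],[1,0,0.11,1.4,0],[1,0,0.11,1.9,0],[1,0,0.11,2.0,0],[1,0,0.11,2.0,0]], force=8)

```text
t: 11.5
tcp_pos: [455.8, -70.3, 8.6]
ee_rot: [3.142, 0.0, -0.375]
contact_force: [0.5, 0.3, -0.4]
finger_gap: 43.9
finger_force: 8.0
```

Emit:
arm_command(steps=[[1,0,0,0.1,0],[1,0,0,0.2,0],[1,0,0,0.2,0]])

```text
t: 11.88
tcp_pos: [456.0, -70.4, 6.9]
ee_rot: [-3.142, -0.0, -0.375]
contact_force: [0.2, -0.4, 0.6]
finger_gap: 44.1
finger_force: 8.0
```

Emit:
arm_command(steps=[[1,0,0,0.1,0],[1,0,0,0.1,0]])

```text
t: 12.12
tcp_pos: [456.2, -70.4, 5.9]
ee_rot: [-3.141, -0.001, -0.375]
contact_force: [1.3, 0.1, 1.6]
finger_gap: 43.8
finger_force: 8.0
```

Emit:
arm_command(steps=[[1,0,0,0.1,0],[1,0,0,0.1,0]])

```text
t: 12.38
tcp_pos: [456.3, -70.5, 4.8]
ee_rot: [-3.141, -0.001, -0.375]
contact_force: [1.2, -0.4, 2.6]
finger_gap: 43.7
finger_force: 8.0
```

Contact with the lips came at reported z ≈ 6.2, which matches zero height shift. I'll keep lowering so the pack pivots in the grip.

Emit:
arm_command(steps=[[1,0,0,0.1,0],[1,0,0,0.1,0]])

```text
t: 12.62
tcp_pos: [456.3, -70.4, 3.8]
ee_rot: [-3.141, -0.001, -0.375]
contact_force: [2.2, -0.1, 2.0]
finger_gap: 44.2
finger_force: 8.0
```

Emit:
arm_command(steps=[[1,0,0,0.1,0],[1,0,0,0.1,0]])

```text
t: 12.88
tcp_pos: [456.1, -70.4, 2.8]
ee_rot: [-3.141, -0.0, -0.375]
contact_force: [2.1, -1.0, 1.6]
finger_gap: 43.5
finger_force: 8.0
```

```bash
cat > chk.py <<'E'
from h import *
import sys
d,s=wrist(sys.argv[1]);print(np.round(s["tcp_pos"],2),np.round(s["ee_rot"],4),s["finger_gap"],np.round(s["contact_force"],1))
yaw=s["ee_rot"][2];X=np.array([np.cos(yaw),np.sin(yaw)]);Y=np.array([X[1],-X[0]])
for u,v in[(325,240),(325,260),(305,240),(345,240),(325,280),(325,217)]:
    p=world(d,u,v);q=p[:2]-s["tcp_pos"][:2];print((u,v),np.round([q@X,q@Y,p[2]-2.1],1))
hs=cv2.cvtColor(d["color"],40).astype(int)
m=((hs[...,0]>8)&(hs[...,0]<30)&(hs[...,1]>110)&(hs[...,2]>80)).astype(np.uint8);m[:, :260]=0;m[:,390:]=0;m[330:]=0
n,l,st,ce=cv2.connectedComponentsWithStats(m)
for i in range(1,n):
    if st[i,4]>8:print(st[i],ce[i].round(1))
E
python3 chk.py w7
```

```text
[456.14 -70.35   2.77] [-3.1414e+00 -5.0000e-04 -3.7490e-01] 43.52530564381064 [ 2.1 -1.   1.6]
(325, 240) [27.  -0.8 30.3]
(325, 260) [19.2 -0.8 32.1]
(305, 240) [27.  -8.8 30.3]
(345, 240) [27.   7.2 30.3]
(325, 280) [11.  -0.8 32.9]
(325, 217) [35.1 -0.8 23.7]
[324 156   7  11  62] [327.4 161.5]
[308 192   6  10  57] [310.5 196.3]
[320 192   6  10  57] [322.5 196.3]
[332 192   6  10  57] [334.5 196.3]
[307 209   9  12 105] [310.9 214.5]
[319 209   9  12 108] [323.  214.5]
[331 209   9  12 108] [335.  214.5]
```

The pack is pivoting (about 9° so far) and its contacts line up laterally with the springs (322.5 against 323). I'll keep lowering.

Emit:
arm_command(steps=[[1,0,0,0.1,0],[1,0,0,0.1,0]])

```text
t: 13.18
tcp_pos: [455.9, -70.3, 1.7]
ee_rot: [-3.142, -0.0, -0.375]
contact_force: [3.1, -1.1, 2.2]
finger_gap: 44.0
finger_force: 8.0
```

Emit:
arm_command(steps=[[1,0,0,0.06,0],[1,0,0,0.06,0]])

```text
t: 13.42
tcp_pos: [455.8, -70.3, 1.1]
ee_rot: [-3.142, 0.0, -0.375]
contact_force: [3.2, 0.0, 3.5]
finger_gap: 43.7
finger_force: 8.0
```

```bash
python3 chk.py w8
```

```text
[455.83 -70.29   1.1 ] [-3.1416e+00  1.0000e-04 -3.7490e-01] 43.72925257705459 [3.2 0.  3.5]
(325, 240) [26.8 -0.8 27.7]
(325, 260) [18.9 -0.8 29.4]
(305, 240) [26.8 -8.8 27.8]
(345, 240) [26.8  7.3 27.6]
(325, 280) [11.  -0.8 31.3]
(325, 217) [34.7 -0.8 20.3]
[324 156   7  11  67] [327.4 160.9]
[308 192   6  10  58] [310.5 196.3]
[320 192   6  10  57] [322.5 196.3]
[332 192   6  10  57] [334.5 196.3]
[307 209   9  11  99] [311. 214.]
[319 209   9  11  99] [323. 214.]
[331 209   9  11  99] [335. 214.]
```

Emit:
arm_command(steps=[[1,0,0,0.06,0],[1,0,0,0.06,0]])

```text
t: 13.72
tcp_pos: [455.8, -70.3, 0.8]
ee_rot: [-3.142, -0.0, -0.375]
contact_force: [1.4, 0.0, 5.6]
finger_gap: 43.6
finger_force: 8.0
```

Emit:
arm_command(steps=[[1,0.1,0,0.03,0],[1,0.2,0,0.03,0],[1,0.2,0,0.03,0]], force=15)

```text
t: 14.1
tcp_pos: [455.9, -70.3, 0.6]
ee_rot: [3.141, 0.003, -0.374]
contact_force: [-5.9, 1.8, 17.7]
finger_gap: 43.6
finger_force: 15.0
```

```bash
python3 chk.py w9
```

```text
[455.85 -70.31   0.59] [ 3.1409  0.0032 -0.3744] 43.57166172107946 [-5.9  1.8 17.7]
(325, 240) [26.9 -0.8 27.3]
(325, 260) [18.9 -0.8 28.5]
(305, 240) [26.9 -8.9 27.1]
(345, 240) [26.8  7.3 26.9]
(325, 280) [11.  -0.8 30.4]
(325, 217) [34.9 -0.8 20. ]
[324 156   7  11  67] [327.4 161.1]
[308 192   6  11  56] [310.5 197. ]
[320 192   6  11  57] [322.5 196.9]
[332 192   6  11  57] [334.5 196.9]
[307 209   9  12 107] [311.  214.4]
[319 209   9  12 106] [323.  214.4]
[331 209   9  12 107] [335.  214.4]
```

```bash
python3 - <<'E'
from h import *
for n,T in(("w8",[455.83,-70.29]),("w9",[455.85,-70.31])):
    d=load(n);yaw=-.3746;X=np.array([np.cos(yaw),np.sin(yaw)]);Y=np.array([X[1],-X[0]])
    def tool(uv,z): p=ray(d,uv,z+2.1)[:,:2]-T;return np.c_[p@X,p@Y].round(2).tolist()
    g=cv2.cvtColor(d["color"],6).astype(int)
    for u in(299,346,316,323):print(n,u,list(zip(range(186,222),g[186:222,u].tolist())))
    print("brass front",tool([[322,202]],17.5),"tab front",tool([[299,200]],23),"pack front",tool([[299,207]],19.5))
    for u in(299,316,346):print(u,[(v,*np.round(((world(d,u,v,0)[:2]-T)@X,world(d,u,v,0)[2]-2.1),1)) for v in range(192,218,2)])
E
```

```text
w8 299 [(186, 103), (187, 101), (188, 102), (189, 92), (190, 105), (191, 109), (192, 111), (193, 112), (194, 111), (195, 109), (196, 108), (197, 105), (198, 104), (199, 105), (200, 106), (201, 70), (202, 65), (203, 67), (204, 67), (205, 65), (206, 68), (207, 67), (208, 72), (209, 29), (210, 36), (211, 43), (212, 43), (213, 40), (214, 44), (215, 43), (216, 41), (217, 42), (218, 41), (219, 40), (220, 45), (221, 15)]
w8 346 [(186, 102), (187, 101), (188, 103), (189, 94), (190, 94), (191, 92), (192, 93), (193, 95), (194, 94), (195, 97), (196, 96), (197, 98), (198, 97), (199, 98), (200, 105), (201, 66), (202, 35), (203, 35), (204, 32), (205, 30), (206, 67), (207, 68), (208, 72), (209, 28), (210, 39), (211, 47), (212, 44), (213, 46), (214, 44), (215, 47), (216, 45), (217, 45), (218, 45), (219, 45), (220, 24), (221, 12)]
w8 316 [(186, 102), (187, 102), (188, 102), (189, 104), (190, 90), (191, 55), (192, 29), (193, 66), (194, 71), (195, 67), (196, 65), (197, 67), (198, 67), (199, 68), (200, 68), (201, 67), (202, 66), (203, 65), (204, 66), (205, 66), (206, 66), (207, 68), (208, 69), (209, 17)
[... 5075 characters left out ...]
19.5)), (212, np.float64(36.5), np.float64(17.9)), (214, np.float64(36.0), np.float64(19.3)), (216, np.float64(35.1), np.float64(19.0))]
346 [(192, np.float64(46.0), np.float64(25.2)), (194, np.float64(45.1), np.float64(24.3)), (196, np.float64(44.2), np.float64(23.9)), (198, np.float64(43.4), np.float64(23.6)), (200, np.float64(42.6), np.float64(23.8)), (202, np.float64(40.1), np.float64(14.2)), (204, np.float64(39.2), np.float64(13.8)), (206, np.float64(38.5), np.float64(14.7)), (208, np.float64(37.6), np.float64(14.3)), (210, np.float64(37.5), np.float64(18.6)), (212, np.float64(36.9), np.float64(19.8)), (214, np.float64(36.1), np.float64(19.6)), (216, np.float64(35.2), np.float64(19.4))]
```

The tip is on the floor about 2.5 mm short of the contacts. The push stuck on friction from too much down force, so I'll ease up and then slide forward.

Emit:
arm_command(steps=[[1,0,0,-0.13,0],[1,0.1,0,-0.13,0],[1,0.1,0,-0.13,0]])

```text
t: 14.52
tcp_pos: [458.1, -71.5, 1.2]
ee_rot: [3.141, 0.001, -0.375]
contact_force: [0.1, -0.3, -0.3]
finger_gap: 43.9
finger_force: 15.0
```

Emit:
arm_command(steps=[[1,0.1,0,0,0],[1,0.15,0,0,0],[1,0.15,0,0,0]])

```text
t: 14.9
tcp_pos: [459.5, -71.9, 1.3]
ee_rot: [3.141, 0.001, -0.375]
contact_force: [-2.1, 0.5, -0.3]
finger_gap: 44.2
finger_force: 15.0
```

```bash
python3 chk.py w10
```

```text
[459.48 -71.94   1.31] [ 3.1412e+00  1.1000e-03 -3.7490e-01] 44.198567123814556 [-2.1  0.5 -0.3]
(325, 240) [26.8 -0.8 27.7]
(325, 260) [18.9 -0.8 29.4]
(305, 240) [26.8 -8.8 28. ]
(345, 240) [26.7  7.3 27.6]
(325, 280) [11.2 -0.8 31.9]
(325, 217) [34.8 -0.8 20.8]
[324 166   6  11  62] [326.5 171.3]
[307 202   9  18 138] [310.8 211.5]
[319 202   9  18 139] [322.8 211.4]
[331 202   9  18 140] [334.8 211.4]
```

The contacts are felt (2 N). I'll lower 0.4 mm so the step slips under the tabs, then push on.

Emit:
arm_command(steps=[[1,0,0,0.04,0],[1,0.05,0,0.04,0],[1,0.1,0,0.04,0],[1,0.1,0,0.04,0]], force=20)

```text
t: 15.45
tcp_pos: [460.8, -72.4, 1.1]
ee_rot: [3.141, 0.0, -0.375]
contact_force: [-1.9, 1.0, 0.5]
finger_gap: 43.9
finger_force: 20.0
```

Emit:
arm_command(steps=[[1,0.05,0,0,0],[1,0.1,0,0,0],[1,0.1,0,0,0]])

```text
t: 15.82
tcp_pos: [461.7, -72.7, 1.1]
ee_rot: [3.141, 0.0, -0.375]
contact_force: [-3.1, 0.9, 0.4]
finger_gap: 43.9
finger_force: 20.0
```

```bash
python3 chk.py w11
```

```text
[461.71 -72.71   1.09] [ 3.1415e+00  3.0000e-04 -3.7490e-01] 43.90970706705681 [-3.1  0.9  0.4]
(325, 240) [26.7 -0.8 27.2]
(325, 260) [18.9 -0.8 29.3]
(305, 240) [26.8 -8.8 27.6]
(345, 240) [26.6  7.3 27.1]
(325, 280) [11.2 -0.8 31.6]
(325, 217) [34.8 -0.8 20.8]
[324 172   7  11  72] [326.9 177.2]
[307 208   9  12 102] [310.9 213.8]
[319 208   9  12 101] [323.  213.9]
[331 208   9  12 102] [334.9 213.8]
```

Emit:
arm_command(steps=[[1,0.05,0,0,0],[1,0.08,0,0,0],[1,0.08,0,0.05,0],[1,0.08,0,0.1,0],[1,0.08,0,0.1,0]])

```text
t: 16.5
tcp_pos: [462.5, -73.0, 0.3]
ee_rot: [3.142, 0.0, -0.375]
contact_force: [-5.1, 0.2, 4.6]
finger_gap: 44.2
finger_force: 20.0
```

Emit:
arm_command(steps=[[1,0,0,0.05,0],[1,0,0,0.1,0],[1,0,0,0.1,0]])

```text
t: 16.88
tcp_pos: [462.5, -72.9, -0.6]
ee_rot: [3.142, 0.0, -0.375]
contact_force: [-5.9, 1.5, 6.9]
finger_gap: 44.0
finger_force: 20.0
```

```bash
python3 chk.py w12
```

```text
[462.5  -72.91  -0.63] [ 3.1416e+00  1.0000e-04 -3.7480e-01] 43.98802910969112 [-5.9  1.5  6.9]
(325, 240) [27.  -0.8 26.7]
(325, 260) [19.2 -0.8 28.5]
(305, 240) [27.1 -8.8 26.9]
(345, 240) [26.9  7.2 26.4]
(325, 280) [11.  -0.8 29.5]
(325, 217) [35.  -0.8 19.8]
[325 175   6  11  62] [327.5 179.7]
[307 210   9  11  98] [311.  215.1]
[319 210   9  11  98] [323.  215.1]
[331 210   9  11  98] [335. 215.]
```

The pack is levelling (about 10°) with the contact end held under the tabs. I'll keep lowering.

Emit:
arm_command(steps=[[1,0,0,0.05,0],[1,0,0,0.1,0],[1,0,0,0.1,0]])

```text
t: 17.3
tcp_pos: [462.5, -72.9, -1.6]
ee_rot: [3.142, 0.0, -0.375]
contact_force: [-5.4, 0.7, 6.6]
finger_gap: 43.7
finger_force: 20.0
```

Emit:
arm_command(steps=[[1,0,0,0.05,0],[1,0,0,0.1,0],[1,0,0,0.1,0]])

```text
t: 17.68
tcp_pos: [462.5, -72.9, -2.6]
ee_rot: [3.142, 0.0, -0.375]
contact_force: [-5.5, 0.8, 5.3]
finger_gap: 44.2
finger_force: 20.0
```

Emit:
arm_command(steps=[[1,0,0,0.05,0],[1,0,0,0.1,0],[1,0,0,0.1,0]])

```text
t: 18.05
tcp_pos: [462.6, -72.9, -3.4]
ee_rot: [3.142, -0.0, -0.375]
contact_force: [-6.6, 1.0, 8.4]
finger_gap: 43.8
finger_force: 20.0
```

```bash
python3 chk.py w13
```

```text
[462.6  -72.94  -3.42] [ 3.1416e+00 -1.0000e-04 -3.7490e-01] 43.818844129488866 [-6.6  1.   8.4]
(325, 240) [27.5 -0.8 25.9]
(325, 260) [19.6 -0.8 27. ]
(305, 240) [27.5 -8.7 25.7]
(345, 240) [27.4  7.1 25.5]
(325, 280) [11.6 -0.8 28.2]
(325, 217) [35.5 -0.8 19.4]
[325 176   6  11  66] [327.5 181. ]
[307 211   9  12  93] [310.7 216.9]
[319 212   9  11  99] [323. 217.]
[331 212   9  11  98] [335. 217.]
```

Emit:
arm_command(steps=[[1,0,0,0.05,0],[1,0,0,0.1,0],[1,0,0,0.1,0]], force=30)

```text
t: 18.48
tcp_pos: [462.7, -73.0, -4.1]
ee_rot: [3.142, -0.0, -0.375]
contact_force: [-7.5, 1.3, 13.8]
finger_gap: 43.6
finger_force: 30.0
```

Emit:
arm_command(steps=[[1,0,0,0.05,0],[1,0,0,0.1,0],[1,0,0,0.1,0]])

```text
t: 18.85
tcp_pos: [462.9, -73.0, -5.2]
ee_rot: [-3.141, -0.001, -0.375]
contact_force: [-6.5, 1.4, 10.9]
finger_gap: 43.9
finger_force: 30.0
```

```bash
python3 chk.py w14
```

```text
[462.87 -72.99  -5.24] [-3.1415e+00 -7.0000e-04 -3.7490e-01] 43.855891486651814 [-6.5  1.4 10.9]
(325, 240) [27.8 -0.8 25.2]
(325, 260) [19.8 -0.8 26. ]
(305, 240) [27.7 -8.7 24.8]
(345, 240) [27.8  7.1 25.2]
(325, 280) [11.8 -0.8 27. ]
(325, 217) [35.9 -0.8 19.6]
[324 177   7  11  67] [327.4 182.1]
[306 213  10  12 109] [310.  218.5]
[319 213   9  12 107] [323.  218.4]
[331 213  10  12 105] [335.2 218.6]
```

Emit:
arm_command(steps=[[1,0,0,0.05,0],[1,0,0,0.1,0],[1,0,0,0.1,0]])

```text
t: 19.27
tcp_pos: [462.9, -73.0, -6.3]
ee_rot: [-3.142, -0.001, -0.375]
contact_force: [-6.0, 1.4, 9.2]
finger_gap: 43.9
finger_force: 30.0
```

Emit:
arm_command(steps=[[1,0,0,0.05,0],[1,0,0,0.1,0],[1,0,0,0.1,0]])

```text
t: 19.65
tcp_pos: [463.0, -73.1, -7.3]
ee_rot: [-3.141, -0.001, -0.375]
contact_force: [-5.8, 1.4, 10.0]
finger_gap: 43.9
finger_force: 30.0
```

```bash
python3 chk.py w15
```

```text
[462.99 -73.06  -7.27] [-3.1415e+00 -9.0000e-04 -3.7490e-01] 43.914447259649386 [-5.8  1.4 10. ]
(325, 240) [28.2 -0.8 24.6]
(325, 260) [20.2 -0.8 25.2]
(305, 240) [28.3 -8.6 25. ]
(345, 240) [28.2  7.  24.8]
(325, 280) [12.2 -0.8 26.2]
(325, 217) [36.2 -0.8 19.3]
[324 178   7  11  67] [327.4 183.1]
[306 215   9  12 108] [310.  220.5]
[319 215   9  12 107] [323.  220.4]
[331 215   9  12 104] [335.2 220.6]
```

The fingers now slip down the pack (slope still about 5.7°), but the latch end is already below the lip tops and trapped. I'll let go, close the fingers, and press from above near the latch end.

Emit:
arm_command(steps=[[0.35,0,0,0,0],[0.35,0,0,0,0],[0.35,0,0,0,0],[0.35,0,0,-1.5,0],[0.35,0,0,-3.5,0],[1,-0.5,0,-4,0],[1,-1,0,-4,0],[1,-1,0,-4,0],[1,-1,0,-4,0],[1,-1,0,-4,0]], force=20)

```text
t: 20.95
tcp_pos: [453.2, -69.3, 31.8]
ee_rot: [3.141, 0.001, -0.375]
contact_force: [-0.3, 0.6, 0.1]
finger_gap: 10.6
finger_force: 0.0
```

Emit:
arm_command(steps=[[1,0,0,0,0],[1,0,0,0,0],[1,0,0,1,0],[1,0,0,1.6,0],[1,0,0,1.6,0]])

```text
t: 21.58
tcp_pos: [452.7, -69.3, 15.4]
ee_rot: [3.141, 0.001, -0.375]
contact_force: [0.3, -0.5, -0.1]
finger_gap: 0.3
finger_force: 0.0
```

```bash
sed -i 's/(325,217)\]/(325,217),(300,250),(300,265),(300,280),(300,295),(350,265),(350,280),(350,295)]/' chk.py; python3 chk.py w16
```

```text
[452.7  -69.27  15.37] [ 3.1411e+00  1.5000e-03 -3.7480e-01] 0.31931358620157413 [ 0.3 -0.5 -0.1]
(325, 240) [22.7 -0.7 26.3]
(325, 260) [13.4 -0.7 26.2]
(305, 240) [22.6 -9.6 25.9]
(345, 240) [22.5  8.2 25.7]
(325, 280) [11.1 -0.8 45.6]
(325, 217) [32.9 -0.7 25.4]
(300, 250) [ 18.1 -11.8  26.3]
(300, 265) [ 11.1 -11.9  26.5]
(300, 280) [ 12.3 -10.7  48.9]
(300, 295) [12.6 -9.8 64.9]
(350, 265) [11.3 10.5 27. ]
(350, 280) [ 4.3 10.6 27.2]
(350, 295) [-3.1 10.7 27. ]
[324 146   6  10  59] [326.5 150.6]
[307 180   9  13 105] [311.  186.5]
[319 180   8  13  96] [322.4 186.4]
[330 180   8  13  97] [333.4 186.4]
```

Emit:
arm_command(steps=[[1,0,0,0.6,0],[1,0,0,1.0,0],[1,0,0,1.1,0],[1,0,0,1.1,0]])

```text
t: 22.12
tcp_pos: [453.3, -69.3, 5.1]
ee_rot: [3.142, 0.0, -0.375]
contact_force: [-0.0, 0.2, 0.1]
finger_gap: 0.7
finger_force: 0.0
```

Emit:
arm_command(steps=[[1,0,0,0.05,0],[1,0,0,0.1,0],[1,0,0,0.1,0]])

```text
t: 22.5
tcp_pos: [453.3, -69.3, 4.2]
ee_rot: [-3.142, -0.0, -0.375]
contact_force: [0.2, -1.1, 0.1]
finger_gap: 0.5
finger_force: 0.0
```

Emit:
arm_command(steps=[[1,0,0,0.05,0],[1,0,0,0.1,0],[1,0,0,0.1,0]])

```text
t: 22.88
tcp_pos: [453.3, -69.4, 3.2]
ee_rot: [3.142, -0.0, -0.375]
contact_force: [-0.7, 0.9, 1.6]
finger_gap: 0.2
finger_force: 0.8
```

Emit:
arm_command(steps=[[1,0,0,0.05,0],[1,0,0,0.1,0],[1,0,0,0.1,0]])

```text
t: 23.25
tcp_pos: [453.2, -69.3, 2.2]
ee_rot: [3.142, 0.0, -0.375]
contact_force: [-1.7, 1.2, 4.8]
finger_gap: 0.6
finger_force: 2.1
```

Emit:
arm_command(steps=[[1,0,0,0.05,0],[1,0,0,0.1,0],[1,0,0,0.1,0]])

```text
t: 23.62
tcp_pos: [453.1, -69.2, 1.4]
ee_rot: [3.141, 0.0, -0.375]
contact_force: [-3.4, 1.1, 9.6]
finger_gap: 0.3
finger_force: 4.8
```

Emit:
arm_command(steps=[[1,0,0,0.05,0],[1,0,0,0.1,0],[1,0,0,0.1,0]])

```text
t: 24.0
tcp_pos: [453.0, -69.2, 0.8]
ee_rot: [3.141, 0.0, -0.375]
contact_force: [-4.0, 0.8, 14.5]
finger_gap: 0.5
finger_force: 7.5
```

Emit:
arm_command(steps=[[1,0,0,0.05,0],[1,0,0,0.1,0],[1,0,0,0.1,0]])

```text
t: 24.38
tcp_pos: [453.0, -69.2, 0.2]
ee_rot: [3.141, 0.0, -0.375]
contact_force: [-7.3, 1.1, 23.2]
finger_gap: 0.2
finger_force: 11.3
```

The pack's rear top is now about 10.6 mm over the floor, well below the latch's underside. I'll rise and check whether it stays down.

Emit:
arm_command(steps=[[1,0,0,-0.5,0],[1,0,0,-1.5,0],[1,0,0,-1.82,0],[1,0,0,-1.82,0],[1,0,0,-1.82,0]])

```text
t: 25.0
tcp_pos: [453.2, -69.4, 17.2]
ee_rot: [3.141, 0.0, -0.375]
contact_force: [-0.6, -0.3, -0.7]
finger_gap: 0.1
finger_force: 0.0
```

```bash
python3 chk.py w17
```

```text
[453.21 -69.37  17.18] [ 3.1415e+00  2.0000e-04 -3.7490e-01] 0.06931066935414947 [-0.6 -0.3 -0.7]
(325, 240) [22.1 -0.7 25.8]
(325, 260) [12.7 -0.7 26. ]
(305, 240) [22.1 -9.6 25.9]
(345, 240) [22.   8.3 25.5]
(325, 280) [11.  -0.8 47.2]
(325, 217) [32.4 -0.7 25.2]
(300, 250) [ 17.4 -12.   25.8]
(300, 265) [ 10.3 -12.   25.9]
(300, 280) [ 12.  -10.7  50. ]
(300, 295) [12.6 -9.8 66.8]
(350, 265) [10.3 10.7 25.8]
(350, 280) [ 3.1 10.8 26. ]
(350, 295) [-4.1 10.9 26.3]
[324 147   6  10  60] [326.5 151.5]
[308 181   8  13  96] [311.4 187.4]
[319 181   8  13  95] [322.5 187.5]
[330 180   8  14  96] [333.6 187.3]
```

Emit:
arm_command(steps=[[1,0,0,0.6,0],[1,0,0,1.2,0],[1,0,0,1.46,0],[1,0,0,1.46,0],[1,0,0,1.46,0]])

```text
t: 25.68
tcp_pos: [453.4, -69.4, 2.7]
ee_rot: [-3.142, -0.0, -0.375]
contact_force: [0.2, -0.2, 0.7]
finger_gap: 0.3
finger_force: 0.0
```

Emit:
arm_command(steps=[[1,0,0,0.05,0],[1,0,0,0.05,0]])

```text
t: 25.92
tcp_pos: [453.4, -69.4, 2.3]
ee_rot: [-3.142, -0.0, -0.375]
contact_force: [-0.4, 0.1, 0.4]
finger_gap: 0.5
finger_force: 0.0
```

Emit:
arm_command(steps=[[1,0,0,0.05,0],[1,0,0,0.05,0]])

```text
t: 26.18
tcp_pos: [453.4, -69.4, 2.0]
ee_rot: [3.142, -0.0, -0.375]
contact_force: [-0.4, 0.7, 3.8]
finger_gap: 0.1
finger_force: 2.1
```

Emit:
arm_command(steps=[[1,0,0,0.05,0],[1,0,0,0.05,0]])

```text
t: 26.42
tcp_pos: [453.4, -69.4, 1.7]
ee_rot: [3.142, -0.0, -0.375]
contact_force: [-2.2, 0.4, 9.3]
finger_gap: 0.2
finger_force: 4.2
```

The pack top now rests 1.3 mm lower than before the press and is stiff against the preloaded lifter, so the latch is holding it. I'll retreat clear and hand in.

Emit:
arm_command(steps=[[1,0,0,-1,0],[1,0,0,-4,0],[1,0,0,-9,0],[1,0,0,-13,0],[1,0,0,-13,0],[1,0,0,-13,0]])

```text
t: 27.18
tcp_pos: [452.9, -69.4, 131.0]
ee_rot: [3.141, 0.0, -0.375]
contact_force: [-0.2, -0.1, -0.5]
finger_gap: 0.2
finger_force: 0.0
```

```bash
python3 - <<'E'
from h import *
d,s=wrist("w18");print(np.round(s["tcp_pos"],1),np.round(s["contact_force"],1))
yaw=s["ee_rot"][2];X=np.array([np.cos(yaw),np.sin(yaw)])
for v in range(120,300,10):
    p=world(d,302,v);print(v,np.round([(p[:2]-s["tcp_pos"][:2])@X,p[2]-2.1],1),end=";")
print(arm.close_job())
E
```

```text
[452.9 -69.4 131. ] [-0.2 -0.1 -0.5]
120 [76.6 24.2];130 [70.  23.6];140 [63.3 24.7];150 [56.5 24.1];160 [49.6 23.9];170 [42.5 21.5];180 [35.9 26. ];190 [28.8 26. ];200 [21.5 25.5];210 [14.5 26.5];220 [ 7.  25.9];230 [-0.4 26.2];240 [-7.9 26.5];250 [-15.2  27.6];260 [-24.2  23.3];270 [-31.8  24.1];280 [ 12.4 165. ];290 [ 12.5 175.6];the job is handed in; nothing more can be done
None
```

The pack is in the bay with its contact end under the tabs, the latch holds its other end down as far as touch and depth readings show, and I handed the job in at about 27 s of robot time; the highest force read after any move at the phone was about 24 N, and I never touched the cover, tape or box.

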